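# Turned parts from the drying board to the divided tray, in reverse order

### The job

The four turned wooden parts standing in a row on the drying board are dry: move them into the divided tray, one in each bay, in reverse order, so that, seen from the robot's base, the part that stood leftmost on the board ends in the rightmost bay, the second from the left ends second from the right, and so on. Keep every part upright and set it down gently, without dropping it; leave all four standing in the tray.

Things in the scene. Friction and masses are not known exactly. Their poses are not given: they have to be found in the camera images.
- board: the drying board: a flat plywood board 86 mm (x) by 296 mm (y) by 12 mm thick with a thin dark strip at each end, fixed to the bench. Its four cork pads lie in a row along its y axis, centred at y = -105, -35, 35 and 105 mm. Origin: centre of its underside, on the bench top; x points away from the robot, y to the robot's left, along the row (up to 0.3 rad of yaw).
- tray: the divided tray: grey plastic, 76 mm (x) by 286 mm (y), fixed to the bench, with four bays in a row along its y axis, each 64 by 64 mm inside, centred at x = 0 and y = -105, -35, 35 and 105 mm. Floor 6 mm thick; walls and dividers 6 mm thick, their tops 15 mm above the bench. Origin: centre of its underside, on the bench top; x points away from the robot, y to the robot's left, along the row (up to 0.3 rad of yaw).
- pawn_c (a point): a turned pawn of plain wood: straight round body 44 mm in diameter up to 50 mm, then a narrow neck and a ball-like head 30 mm in diameter; 84 mm tall, 80 g or so. The point is on its axis, half-way up; z along the axis. It starts upright on one of the cork pads, 15 mm above the bench. It can be gripped at this point; its neighbours in the row are 70 mm away, so the free sides are across the row (along the board's x).
- drum_c (a point): a turned drum of plain wood: a straight cylinder 48 mm in diameter, 70 mm tall, flat top, 85 g or so. The point is on its axis, half-way up; z along the axis. It starts upright on one of the cork pads, 15 mm above the bench. It can be gripped at this point; its neighbours in the row are 70 mm away, so the free sides are across the row (along the board's x).
- post_c (a point): a turned post of plain wood: round foot 48 mm in diameter and 12 mm thick with a straight column 26 mm in diameter above it; 84 mm tall, flat top, 50 g or so. The point is on its axis, half-way up; z along the axis. It starts upright on one of the cork pads, 15 mm above the bench. It can be gripped at this point; its neighbours in the row are 70 mm away, so the free sides are across the row (along the board's x).
- cone_c (a point): a turned pointed part of plain wood: straight round body 40 mm in diameter up to 54 mm, then a cone to a blunt point; 80 mm tall, 60 g or so. The point is on its axis, half-way up; z along the axis. It starts upright on one of the cork pads, 15 mm above the bench. It can be gripped at this point; its neighbours in the row are 70 mm away, so the free sides are across the row (along the board's x).
- pad_pawn: the cork pad on which the pawn stands at the start: a disc 54 mm in diameter, 3 mm thick, fixed on the drying board; all four pads look alike. Origin: centre of its underside, 12 mm above the bench. It does not move.
- pad_drum: the cork pad on which the drum stands at the start: a disc 54 mm in diameter, 3 mm thick, fixed on the drying board; all four pads look alike. Origin: centre of its underside, 12 mm above the bench. It does not move.
- pad_post: the cork pad on which the post stands at the start: a disc 54 mm in diameter, 3 mm thick, fixed on the drying board; all four pads look alike. Origin: centre of its underside, 12 mm above the bench. It does not move.
- pad_cone: the cork pad on which the cone stands at the start: a disc 54 mm in diameter, 3 mm thick, fixed on the drying board; all four pads look alike. Origin: centre of its underside, 12 mm above the bench. It does not move.

How it is judged:
By the outcome, as a careful person would: the job done as asked, in the order asked, and still so for the second after the job is handed in, with the robot touching nothing.
It also fails if it takes over 112 s, if anything falls off the work surface, if the arm or the gripper's body presses on something with over 40 N, if the wrist force passes 120 N, or if a joint passes its speed limit or range.

### The arm

A 6-joint arm with a two-finger parallel gripper is mounted at the origin on the work surface. World frame = base frame: x ahead of the robot, y to its left, z up, the work surface at z = 0. Lengths are in m, angles in rad, forces in N, time in s.
With the tool pointing down it reaches from about 0.3 to 0.95 m from the base axis. Payload 3.1 kg.
Tool frame: the origin (TCP) lies at the very end of the fingers, on their centre line; the grasp point (between the pads) lies 19 mm behind it; z points along the fingers, y is the line along which they close (so a half turn about z gives the same grasp; the last joint's range is limited). The gripper opens to 85 mm and grips with 20 to 120 N. Pads are 22 mm wide; open, the fingers measure 114 mm over their backs; the gripper's body (76 mm by 85 mm) begins 54 mm behind the grasp point. The pads swing forward as they close: fully open they stand 13 mm farther back than shut.
Start: joints at [1.145, 0.308, 1.634, -0, 1.2, -0.07], TCP at [0.218, 0.586, 0.231] pointing down, gripper open.
Joint ranges: [-3.06, 3.06], [-0.79, 1.96], [0.05, 2.63], [-1.19, 4.34], [0.05, 2.64], [-2.94, 2.94]. Speed limits (rad/s): [2.79, 2.79, 3.14, 3.14, 3.14, 3.14].

### API

Orientations are given as a rotation vector (axis times angle).
In Python, from rig import env gives the robot as it stands. The module is installed in compiled form; this text tells all that it offers.
- The arm moves only by the shell command python3 -m crank 'ROWS' [FORCE]. ROWS is JSON, a list of rows, each a list of 3 entries, a list of its own where there are three numbers: the shift along the tool's x, y, z in m, then the turn, a rotation vector about the tool's x, y, z in degrees, then the gripper's target within -1 to 1 (fully open at 1, half-way at 0, shut at -1). A call has 1 to 20 rows; each row shifts and turns the commanded pose from where the row before left it, along the tool's axes as they then stand; what a row does not reach is not made up. A row lasts 1/10 s, in which the tool goes at most 50 mm and 8.59 degrees, less where a joint would pass 70% of its speed; a pose out of reach is approached as far as the arm can. A call is refused whole if a number of a shift passes 0.05 or a number of a turn 8.59, either way. A call with a gripper value outside its range is refused whole. The fingers move at their own pace and stop on an object; FORCE is the grip in N (left out, the last holds). Time passes only in rows, so rows that do not move let the fingers close. It gives the time, the measured TCP pose, the force, the opening and the grip force at its end, in the units of the state.
- env.read_state(): the state, without advancing time (a new reading comes with each control period).
- env.snapshot(name): name is "side" or "top" or "wrist"; returns a dict with "pixels" (420x560x3 uint8, red, green, blue), "fx", "fy", "cx", "cy" (pixels), "R" (3x3) and "t" (3): a world point X has camera coordinates R X + t. Camera axes: x right, y down, z forward; pixel columns grow to the right and rows downward; lengths in m; the calibration is good to about 2 mm. A picture is of the moment at which its call begins. There is no depth.
- env.hand_in(): hands the job in; it is judged then, once.
The state is a dict: "time_s": time; "joint_pos": joint angles; "joint_vel": joint speeds; "effort": joint torques, N m; "ee_pos": TCP position; "ee_rot": TCP orientation; "wrist_force": force on the tool from outside, world axes, zero at the start; "wrist_torque": the same for the moment, N m; "opening": finger opening in m; "grip_force": force on a finger pad.
Only numpy, scipy, OpenCV 4.12 (cv2) and the standard library are available. Lean on these libraries where they do the work, as an engineer would, in place of code of your own. Each camera call takes 0.05 s, during which the arm holds its last target. There are 200 camera calls.

## Working session

There is one attempt and no reset: what is moved stays moved. The work goes in short steps, Python scripts to look and compute and a shell command to move; the robot and the scene stay as the last step left them, time stands still between calls to the robot, and variables do not carry over. Pictures are saved under pics/ and viewed, at most 14 in all, crops included, and the job is handed in when it is done.

```bash
mkdir -p pics; python3 - <<'E'
from rig import env
import cv2,numpy as np
for n in("top","side"):
    s=env.snapshot(n); cv2.imwrite(f"pics/{n}0.png",s["pixels"][:,:,::-1])
    np.savez(f"{n}0.npz",**s); print(n,s["fx"],s["cx"],s["cy"],np.round(-s["R"].T@s["t"],3),np.round(s["R"],3).tolist())
st=env.read_state();print(st["ee_pos"],st["ee_rot"],st["opening"],st["time_s"])
E
```

```text
top 539.5006646861469 270.04348161807707 211.3583250925838 [0.433 0.    1.115] [[-0.018, -1.0, 0.018], [-0.997, 0.017, -0.075], [0.075, -0.019, -0.997]]
side 454.980562564515 279.0926719031493 200.15432638480587 [ 0.402 -0.729  0.768] [[0.981, -0.193, -0.009], [-0.139, -0.674, -0.725], [0.134, 0.713, -0.689]]
[0.21742073 0.58516635 0.23013872] [-0.55581442 -3.09151581  0.00323581] 0.08556216391347364 0.1
```

View pics/top0.png

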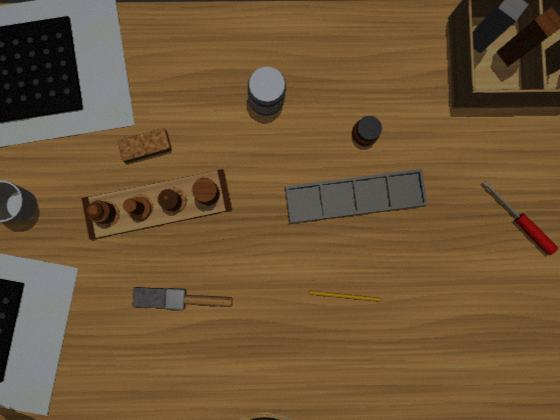

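View pics/side0.png

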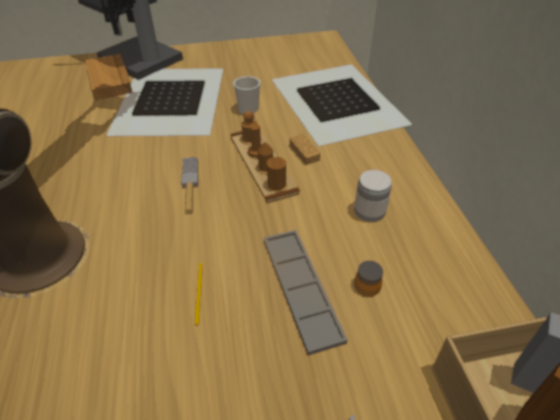

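The top view shows the board at about (157,205) with four parts and the tray at about (355,197). I'll enlarge both to get the corners.

```bash
cat > h.py <<'E'
import numpy as np,cv2
def ray(s,u,v,z):
    d=s["R"].T@np.array([(u-s["cx"])/s["fx"],(v-s["cy"])/s["fy"],1]); c=-s["R"].T@s["t"]
    return (c+d*(z-c[2])/d[2])[:2]
def proj(s,X):
    p=s["R"]@np.array(X)+s["t"]; return np.array([s["fx"]*p[0]/p[2]+s["cx"],s["fy"]*p[1]/p[2]+s["cy"]])
E
python3 - <<'E'
from h import *
s=np.load("top0.npz");im=s["pixels"][:,:,::-1]
a=cv2.convertScaleAbs(cv2.resize(im[160:245,75:235],None,fx=5,fy=5,interpolation=2),alpha=1.8)
cv2.imwrite("pics/b.png",a)
hsv=cv2.cvtColor(np.ascontiguousarray(im),cv2.COLOR_BGR2HSV)
m=((hsv[...,1]<60)).astype(np.uint8); m[:160]=0;m[240:]=0;m[:,:275]=0;m[:,435:]=0
m=cv2.morphologyEx(m,cv2.MORPH_CLOSE,np.ones((3,3)))
c=max(cv2.findContours(m,0,2)[0],key=cv2.contourArea)
P=np.array([ray(s,u,v,.015) for u,v in c[:,0,:].astype(float)],np.float32)
print("tray",cv2.minAreaRect(P*1000),cv2.minAreaRect(c))
E
```

```text
tray ((545.8621215820312, -197.86788940429688), (75.4892807006836, 285.49169921875), 6.434309005737305) ((355.611083984375, 195.4856719970703), (36.63179397583008, 138.4649658203125), 82.64761352539062)
```

View pics/b.png

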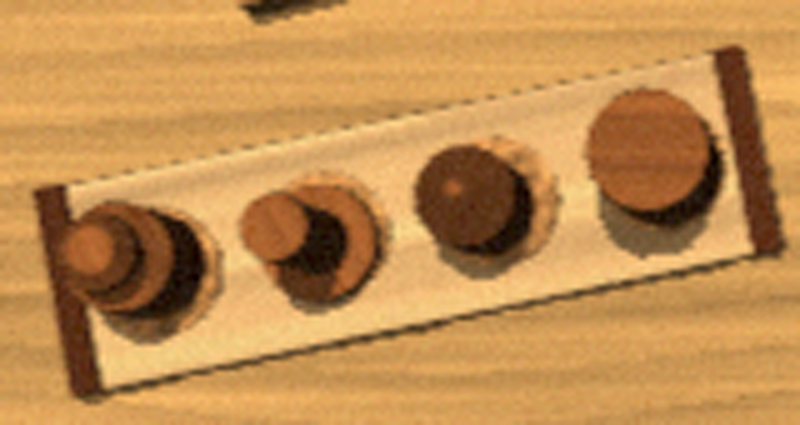

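Left to right on the board (crop b.png): pawn (90,248), post (276,226), cone (453,187) and drum (650,150). The board's outer corners are at about (35,190), (742,46), (783,252) and (78,398).

```bash
cat > plan.py <<'E'
from h import *
from rig import env
from scipy.spatial.transform import Rotation as Ro
def rel(target,down=None,yaw=None):
    """target TCP xyz and world yaw for the closing line (tool y); gives tool-axes shift and z turn"""
    st=env.read_state();R=Ro.from_rotvec(st["ee_rot"])
    y=R.as_matrix()[:,1]; cur=np.degrees(np.arctan2(y[1],y[0]))
    print("t",round(st["time_s"],2),"pos",np.round(st["ee_pos"],4),"yang",round(cur,2),"tilt",np.round(R.as_matrix()[:,2],4),"open",round(st["opening"],4),"shift tool",np.round(R.inv().apply(np.array(target)-st["ee_pos"]),4))
    if yaw is not None:
        d=(yaw-cur+90)%180-90; print(" turn tool z",round(-d,2))
E
python3 - <<'E'
from plan import *
s=np.load("top0.npz")
f=lambda u,v,z: ray(s,75+u/5-.4,160+v/5-.4,z)
P=np.array([f(*p,.012) for p in[(35,190),(742,46),(783,252),(78,398)]])
print(P.round(4)); c=P.mean(0); r=cv2.minAreaRect((P*1000).astype(np.float32)); print(c,r)
yv=(P[0]+P[3]-P[1]-P[2]);yaw=np.arctan2(-yv[0],yv[1]);print("yaw",np.degrees(yaw))
R2=np.array([[np.cos(yaw),-np.sin(yaw)],[np.sin(yaw),np.cos(yaw)]])
for n,y,q in[("pawn",.105,(90,248,.092)),("post",.035,(276,226,.099)),("cone",-.035,(453,187,.095)),("drum",-.105,(650,150,.085))]:
    print(n,(c+R2@[0,y]).round(4),f(*q).round(4))
t=np.radians(6.43)
for sg in(1,):
    R2=np.array([[np.cos(t),-np.sin(t)],[np.sin(t),np.cos(t)]])
    print("bays",[(np.array([.5459,-.1979])+R2@[0,y]).round(4).tolist() for y in(-.105,-.035,.035,.105)])
rel([.5,.3,.2],yaw=np.degrees(yaw))
E
```

```text
[[0.5509 0.3632]
 [0.6058 0.0742]
 [0.5203 0.0584]
 [0.4657 0.3452]]
[0.53568812 0.21027661] ((535.5726928710938, 210.60543823242188), (87.07197570800781, 294.1973571777344), 10.743428230285645)
yaw 10.763812600580557
pawn [0.5161 0.3134] [0.52   0.3161]
post [0.5292 0.2447] [0.5265 0.2444]
cone [0.5422 0.1759] [0.5406 0.1786]
drum [0.5553 0.1071] [0.5547 0.105 ]
bays [[0.5577, -0.3022], [0.5498, -0.2327], [0.542, -0.1631], [0.5341, -0.0936]]
t 0.1 pos [0.2174 0.5852 0.2301] yang 69.62 tilt [-9.0e-04 -1.9e-03 -1.0e+00] open 0.0856 shift tool [-0.3642 -0.1688  0.0304]
 turn tool z 58.85
```

```bash
python3 -m crank '[[[0,0,0],[0,0,8.4],1],[[0,0,0],[0,0,8.4],1],[[0,0,0],[0,0,8.4],1],[[0,0,0],[0,0,8.4],1],[[0,0,0],[0,0,8.4],1],[[0,0,0],[0,0,8.4],1],[[0,0,0],[0,0,8.4],1],[[0,0,0],[0,0,0],1]]' 40
python3 - <<'E'
from plan import *
rel([.518,.3145,.15],yaw=10.76)
E
```

```text
time_s: 0.9
ee_pos: [0.2176, 0.5854, 0.2306]
ee_rot: [2.002, 2.421, -0.002]
wrist_force: [-0.5, 0.1, 0.7]
opening: 0.0857
grip_force: 0.0
t 0.9 pos [0.2176 0.5854 0.2306] yang 10.83 tilt [-5.0e-04 -1.2e-03 -1.0e+00] open 0.0857 shift tool [-0.3224  0.2443  0.0807]
 turn tool z 0.07
```

```bash
python3 -m crank '[[[-0.032,0.0244,0],[0,0,0],1],[[-0.032,0.0244,0],[0,0,0],1],[[-0.032,0.0244,0.004],[0,0,0],1],[[-0.032,0.0244,0.004],[0,0,0],1],[[-0.032,0.0244,0.004],[0,0,0],1],[[-0.032,0.0244,0.004],[0,0,0],1],[[-0.032,0.0244,0.004],[0,0,0],1],[[-0.032,0.0244,0.01],[0,0,0],1],[[-0.032,0.0244,0.01],[0,0,0],1],[[-0.034,0.0244,0.01],[0,0,0],1],[[0,0,0],[0,0,0],1],[[0,0,0],[0,0,0],1]]'
python3 - <<'E'
from plan import *
rel([.518,.3145,.032],yaw=10.76)
s=env.snapshot("wrist");im=s["pixels"][:,:,::-1].copy();np.savez("w1.npz",**s)
for p in[(.5161,.3134),(.5292,.2447),(.5422,.1759),(.5553,.1071)]: print(proj(s,[*p,.015]).round(1))
cv2.imwrite("pics/w1.png",im)
E
```

```text
time_s: 2.1
ee_pos: [0.5179, 0.3143, 0.1805]
ee_rot: [-2.002, -2.42, 0.002]
wrist_force: [-0.4, -0.0, -0.4]
opening: 0.0854
grip_force: 0.0
t 2.1 pos [0.5179 0.3143 0.1805] yang 10.8 tilt [-1.8e-03 -4.0e-04 -1.0e+00] open 0.0854 shift tool [0.0002 0.0004 0.1485]
 turn tool z 0.04
[278.1 188.9]
[278.1 262.5]
[278.1 328.3]
[278.1 387.3]
```

View pics/w1.png

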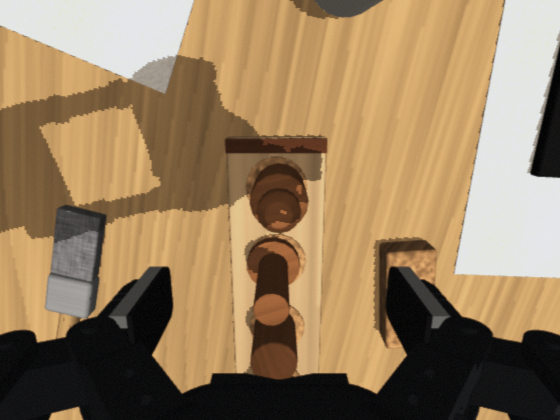

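The wrist view shows the pawn head at (282,210), which is between the fingers as predicted, with the board centred at x≈278. I'll descend and grip.

```bash
python3 -m crank '[[[0,0,0.03],[0,0,0],1],[[0,0,0.03],[0,0,0],1],[[0,0,0.025],[0,0,0],1],[[0,0,0.025],[0,0,0],1],[[0,0,0.02],[0,0,0],1],[[0,0,0.012],[0,0,0],1],[[0,0,0.006],[0,0,0],1],[[0,0,0],[0,0,0],1],[[0,0,0],[0,0,0],-0.2],[[0,0,0],[0,0,0],-0.4],[[0,0,0],[0,0,0],-0.6],[[0,0,0],[0,0,0],-0.8],[[0,0,0],[0,0,0],-1],[[0,0,0],[0,0,0],-1],[[0,0,0],[0,0,0],-1],[[0,0,0],[0,0,0],-1]]' 40
python3 - <<'E'
from plan import *
rel([.518,.3145,.16],yaw=10.76)
E
```

```text
time_s: 3.75
ee_pos: [0.5189, 0.3159, 0.0347]
ee_rot: [2.002, 2.42, 0.003]
wrist_force: [0.2, -0.1, 6.2]
opening: 0.0429
grip_force: 41.2
t 3.75 pos [0.5189 0.3159 0.0347] yang 10.81 tilt [ 0.002   0.0011 -1.    ] open 0.0429 shift tool [-0.0011 -0.0008 -0.1253]
 turn tool z 0.05
```

```bash
python3 -m crank '[[[0,0,-0.005],[0,0,0],-1],[[0,0,-0.01],[0,0,0],-1],[[0,0,-0.02],[0,0,0],-1],[[0,0,-0.025],[0,0,0],-1],[[0,0,-0.025],[0,0,0],-1],[[0,0,-0.02],[0,0,0],-1],[[0,0,-0.015],[0,0,0],-1],[[0,0,-0.008],[0,0,0],-1],[[0,0,0],[0,0,4.3],-1],[[0,0,0],[0,0,0],-1]]'
python3 - <<'E'
from plan import *
rel([.5577,-.3022,.16],yaw=6.43)
E
```

```text
time_s: 4.75
ee_pos: [0.5174, 0.3151, 0.161]
ee_rot: [-2.091, -2.344, 0.001]
wrist_force: [-0.2, -0.2, -1.9]
opening: 0.0431
grip_force: 40.8
t 4.75 pos [0.5174 0.3151 0.161 ] yang 6.52 tilt [-7.e-04 -4.e-04 -1.e+00] open 0.0431 shift tool [-0.6179 -0.03    0.0012]
 turn tool z 0.09
```

```bash
python3 -m crank '[[[-0.01,-0.0015,0],[0,0,0],-1],[[-0.02,-0.0015,0],[0,0,0],-1],[[-0.035,-0.0015,0],[0,0,0],-1],[[-0.035,-0.0015,0],[0,0,0],-1],[[-0.035,-0.0015,0],[0,0,0],-1],[[-0.035,-0.0015,0],[0,0,0],-1],[[-0.035,-0.0015,0],[0,0,0],-1],[[-0.035,-0.0015,0],[0,0,0],-1],[[-0.035,-0.0015,0],[0,0,0],-1],[[-0.035,-0.0015,0],[0,0,0],-1],[[-0.035,-0.0015,0],[0,0,0],-1],[[-0.035,-0.0015,0],[0,0,0],-1],[[-0.035,-0.0015,0],[0,0,0],-1],[[-0.035,-0.0015,0],[0,0,0],-1],[[-0.035,-0.0015,0],[0,0,0],-1],[[-0.035,-0.0015,0],[0,0,0],-1],[[-0.035,-0.0015,0],[0,0,0],-1],[[-0.035,-0.0015,0],[0,0,0],-1],[[-0.02,-0.0015,0],[0,0,0],-1],[[-0.008,-0.0015,0],[0,0,0],-1]]'
python3 -m crank '[[[0,0,0],[0,0,0],-1],[[0,0,0],[0,0,0],-1]]'
python3 - <<'E'
from plan import *
rel([.5577,-.3022,.0257],yaw=6.43)
s=env.snapshot("wrist");im=s["pixels"][:,:,::-1].copy()
for y in(-.102,-.035,.035,.105):
    t=np.radians(6.43);print(proj(s,[.5459-np.sin(t)*y,-.1979+np.cos(t)*y,.006]).round(1))
cv2.imwrite("pics/w2.png",im)
E
```

```text
time_s: 6.75
ee_pos: [0.5573, -0.3039, 0.1606]
ee_rot: [-2.093, -2.342, 0.001]
wrist_force: [0.9, 0.6, -1.3]
opening: 0.0432
grip_force: 40.8
time_s: 6.95
ee_pos: [0.5576, -0.3006, 0.1608]
ee_rot: [-2.09, -2.343, -0.001]
wrist_force: [-0.6, 0.9, -1.4]
opening: 0.0429
grip_force: 40.8
t 6.95 pos [ 0.5576 -0.3006  0.1608] yang 6.55 tilt [-0.0012  0.0016 -1.    ] open 0.0429 shift tool [-0.0018  0.      0.1351]
 turn tool z 0.12
[280.  189.6]
[280.2 107.3]
[280.4   9.4]
[ 280.7 -103.5]
```

View pics/w2.png

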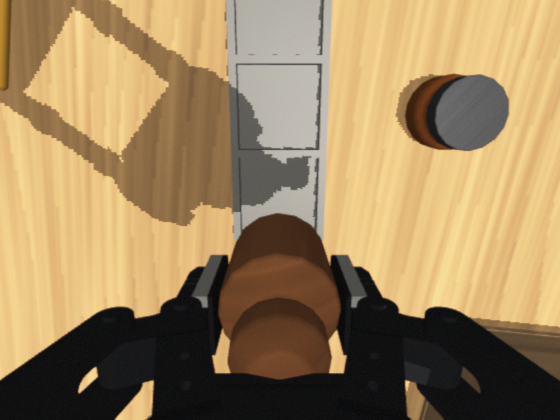

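The held pawn is upright, and bay 2's floor centre is at about (279,107), where it was predicted. Next I'll lower it.

```bash
python3 -m crank '[[[-0.002,0,0.01],[0,0,0],-1],[[0,0,0.02],[0,0,0],-1],[[0,0,0.025],[0,0,0],-1],[[0,0,0.025],[0,0,0],-1],[[0,0,0.02],[0,0,0],-1],[[0,0,0.015],[0,0,0],-1],[[0,0,0.01],[0,0,0],-1],[[0,0,0.004],[0,0,0],-1],[[0,0,0],[0,0,0],-1],[[0,0,0],[0,0,0],-1]]'
python3 -m crank '[[[0,0,0.0015],[0,0,0],-1],[[0,0,0.0015],[0,0,0],-1],[[0,0,0],[0,0,0],-1]]'
```

```text
time_s: 8.0
ee_pos: [0.5592, -0.3045, 0.0332]
ee_rot: [2.09, 2.343, 0.0]
wrist_force: [0.8, -0.4, -0.9]
opening: 0.0429
grip_force: 40.8
time_s: 8.3
ee_pos: [0.5584, -0.3042, 0.0296]
ee_rot: [2.091, 2.344, 0.0]
wrist_force: [0.4, 0.5, -0.9]
opening: 0.0431
grip_force: 40.8
```

```bash
python3 -m crank '[[[0,0,0.001],[0,0,0],-1],[[0,0,0.001],[0,0,0],-1],[[0,0,0],[0,0,0],-1]]'
python3 -m crank '[[[0,0,0.001],[0,0,0],-1],[[0,0,0],[0,0,0],-1]]'
python3 -m crank '[[[0,0,0.001],[0,0,0],-1],[[0,0,0],[0,0,0],-1]]'
```

```text
time_s: 8.6
ee_pos: [0.5582, -0.3039, 0.0271]
ee_rot: [-2.091, -2.344, 0.0]
wrist_force: [-0.1, -0.1, -1.2]
opening: 0.0428
grip_force: 40.8
time_s: 8.8
ee_pos: [0.5582, -0.304, 0.0261]
ee_rot: [-2.091, -2.344, 0.0]
wrist_force: [0.4, -0.1, -1.3]
opening: 0.0429
grip_force: 40.8
time_s: 9.0
ee_pos: [0.5584, -0.3041, 0.0257]
ee_rot: [-2.092, -2.344, 0.0]
wrist_force: [-1.3, 0.1, 2.0]
opening: 0.043
grip_force: 41.0
```

Contact, so I'll release slowly and retreat.

```bash
python3 -m crank '[[[0,0,0.0005],[0,0,0],-1],[[0,0,0],[0,0,0],0.05],[[0,0,0],[0,0,0],0.15],[[0,0,0],[0,0,0],0.3],[[0,0,0],[0,0,0],0.5],[[0,0,0],[0,0,0],0.7],[[0,0,0],[0,0,0],1],[[0,0,0],[0,0,0],1],[[0,0,-0.01],[0,0,0],1],[[0,0,-0.02],[0,0,0],1],[[0,0,-0.03],[0,0,0],1],[[0,0,-0.03],[0,0,0],1],[[0,0,-0.03],[0,0,0],1],[[0,0,-0.02],[0,0,0],1],[[0,0,-0.01],[0,0,0],1],[[0,0,0],[0,0,-4.3],1],[[0,0,0],[0,0,0],1]]'
python3 - <<'E'
from plan import *
rel([.528,.2445,.17],yaw=10.76)
s=env.snapshot("top");im=s["pixels"][:,:,::-1].copy()
cv2.imwrite("pics/t1.png",cv2.convertScaleAbs(cv2.resize(im[150:260,60:450],None,fx=2,fy=2,interpolation=2),alpha=1.6))
E
```

```text
time_s: 10.7
ee_pos: [0.5582, -0.304, 0.1752]
ee_rot: [2.002, 2.421, -0.0]
wrist_force: [0.4, -0.1, 0.2]
opening: 0.0854
grip_force: 0.0
t 10.7 pos [ 0.5582 -0.304   0.1752] yang 10.81 tilt [ 2.e-04 -2.e-04 -1.e+00] open 0.0854 shift tool [0.5444 0.0732 0.005 ]
 turn tool z 0.05
```

View pics/t1.png

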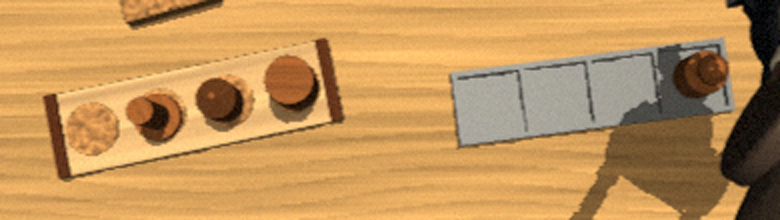

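The pawn stands in the rightmost bay at (700,73) in the crop, and its pad at (92,128) is empty. The post is next.

```bash
python3 -m crank '[[[0.015,0.0043,0],[0,0,0],1],[[0.025,0.0043,0],[0,0,0],1],[[0.036,0.0043,0],[0,0,0],1],[[0.036,0.0043,0],[0,0,0],1],[[0.036,0.0043,0],[0,0,0],1],[[0.036,0.0043,0],[0,0,0],1],[[0.036,0.0043,0],[0,0,0],1],[[0.036,0.0043,0],[0,0,0],1],[[0.036,0.0043,0],[0,0,0],1],[[0.036,0.0043,0],[0,0,0],1],[[0.036,0.0043,0],[0,0,0],1],[[0.036,0.0043,0],[0,0,0],1],[[0.036,0.0043,0],[0,0,0],1],[[0.036,0.0043,0],[0,0,0],1],[[0.036,0.0043,0],[0,0,0],1],[[0.025,0.0043,0],[0,0,0],1],[[0.011,0.0043,0],[0,0,0],1],[[0,0,0],[0,0,0],1],[[0,0,0],[0,0,0],1]]'
python3 - <<'E'
from plan import *
rel([.528,.2445,.038],yaw=10.76)
s=env.snapshot("wrist");im=s["pixels"][:,:,::-1].copy()
cv2.imwrite("pics/w3.png",im)
print(proj(s,[.528,.2445,.099]),proj(s,[.528,.2445,.027]))
E
```

```text
time_s: 12.65
ee_pos: [0.5276, 0.2434, 0.1743]
ee_rot: [-2.002, -2.421, 0.002]
wrist_force: [0.1, 0.1, -0.8]
opening: 0.085
grip_force: 0.0
t 12.65 pos [0.5276 0.2434 0.1743] yang 10.82 tilt [-0.0011 -0.0011 -1.    ] open 0.085 shift tool [0.0011 0.0007 0.1363]
 turn tool z 0.06
[281.35856844 217.78894594] [280.94953104 191.74225235]
```

View pics/w3.png

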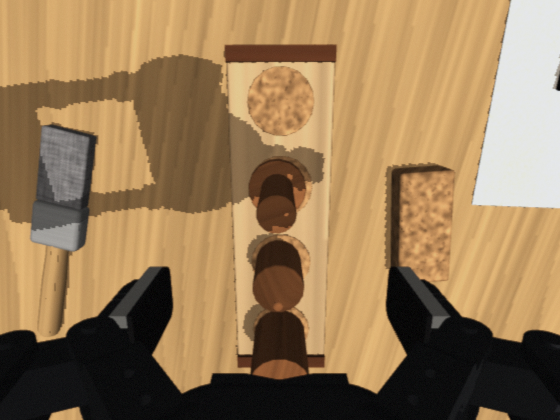

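The post top is at (276,213) against a prediction of (281,218). I'll correct by about 3 mm and grip.

```bash
python3 -m crank '[[[0.004,-0.002,0.02],[0,0,0],1],[[0,0,0.03],[0,0,0],1],[[0,0,0.025],[0,0,0],1],[[0,0,0.025],[0,0,0],1],[[0,0,0.02],[0,0,0],1],[[0,0,0.011],[0,0,0],1],[[0,0,0.005],[0,0,0],1],[[0,0,0],[0,0,0],0.2],[[0,0,0],[0,0,0],-0.2],[[0,0,0],[0,0,0],-0.4],[[0,0,0],[0,0,0],-0.6],[[0,0,0],[0,0,0],-0.8],[[0,0,0],[0,0,0],-1],[[0,0,0],[0,0,0],-1],[[0,0,0],[0,0,0],-1],[[0,0,0],[0,0,0],-1]]' 30
python3 -m crank '[[[0,0,-0.005],[0,0,0],-1],[[0,0,-0.01],[0,0,0],-1],[[0,0,-0.02],[0,0,0],-1],[[0,0,-0.025],[0,0,0],-1],[[0,0,-0.025],[0,0,0],-1],[[0,0,-0.02],[0,0,0],-1],[[0,0,-0.015],[0,0,0],-1],[[0,0,-0.008],[0,0,0],-1],[[0,0,0],[0,0,4.3],-1],[[0,0,0],[0,0,0],-1]]'
python3 - <<'E'
from plan import *
rel([.5498,-.2327,.16],yaw=6.43)
E
```

```text
time_s: 14.3
ee_pos: [0.5262, 0.248, 0.0399]
ee_rot: [2.001, 2.42, 0.002]
wrist_force: [-0.3, 0.4, 5.4]
opening: 0.0257
grip_force: 30.1
time_s: 15.3
ee_pos: [0.5249, 0.2474, 0.1665]
ee_rot: [-2.091, -2.344, 0.001]
wrist_force: [-0.4, 0.4, -0.6]
opening: 0.0255
grip_force: 29.6
t 15.3 pos [0.5249 0.2474 0.1665] yang 6.52 tilt [-7.e-04 -3.e-04 -1.e+00] open 0.0255 shift tool [-0.4798 -0.0298  0.0067]
 turn tool z 0.09
```

```bash
python3 -m crank '[[[-0.015,-0.0019,0],[0,0,0],-1],[[-0.025,-0.0019,0],[0,0,0],-1],[[-0.035,-0.0019,0],[0,0,0],-1],[[-0.035,-0.0019,0],[0,0,0],-1],[[-0.035,-0.0019,0],[0,0,0],-1],[[-0.035,-0.0019,0],[0,0,0],-1],[[-0.035,-0.0019,0],[0,0,0],-1],[[-0.035,-0.0019,0],[0,0,0],-1],[[-0.035,-0.0019,0],[0,0,0],-1],[[-0.035,-0.0019,0],[0,0,0],-1],[[-0.035,-0.0019,0],[0,0,0],-1],[[-0.035,-0.0019,0],[0,0,0],-1],[[-0.035,-0.0019,0],[0,0,0],-1],[[-0.035,-0.0019,0],[0,0,0],-1],[[-0.015,-0.0019,0],[0,0,0],-1],[[-0.005,-0.0019,0],[0,0,0],-1],[[0,0,0],[0,0,0],-1],[[0,0,0],[0,0,0],-1],[[0,0,0],[0,0,0],-1]]'
python3 - <<'E'
from plan import *
rel([.5498,-.2327,.031],yaw=6.43)
s=env.snapshot("wrist");im=s["pixels"][:,:,::-1].copy()
cv2.imwrite("pics/w4.png",im)
E
```

```text
time_s: 17.2
ee_pos: [0.5495, -0.2313, 0.1667]
ee_rot: [-2.089, -2.345, -0.0]
wrist_force: [-0.4, -0.8, -0.4]
opening: 0.0251
grip_force: 29.6
t 17.2 pos [ 0.5495 -0.2313  0.1667] yang 6.61 tilt [-5.e-04  7.e-04 -1.e+00] open 0.0251 shift tool [-0.0015  0.0002  0.1357]
 turn tool z 0.18
```

View pics/w4.png

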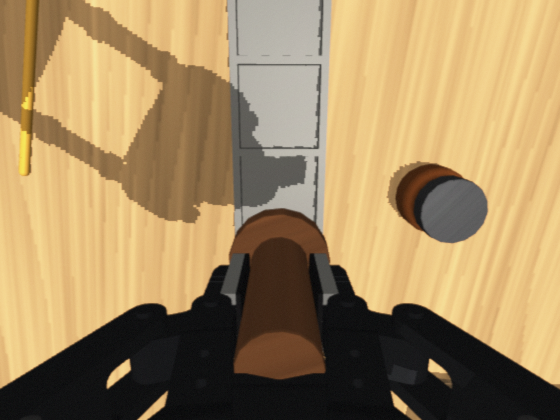

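The post is held upright, with its foot centred on the tray at x≈279. I'll lower it.

```bash
python3 -m crank '[[[-0.001,0,0.01],[0,0,0],-1],[[0,0,0.02],[0,0,0],-1],[[0,0,0.025],[0,0,0],-1],[[0,0,0.025],[0,0,0],-1],[[0,0,0.02],[0,0,0],-1],[[0,0,0.016],[0,0,0],-1],[[0,0,0.01],[0,0,0],-1],[[0,0,0.005],[0,0,0],-1],[[0,0,0.001],[0,0,0],-1],[[0,0,0],[0,0,0],-1]]'
python3 -m crank '[[[0,0,0.001],[0,0,0],-1],[[0,0,0],[0,0,0],-1]]'
python3 -m crank '[[[0,0,0.001],[0,0,0],-1],[[0,0,0],[0,0,0],-1]]'
```

```text
time_s: 18.25
ee_pos: [0.5504, -0.2341, 0.0354]
ee_rot: [2.091, 2.343, 0.001]
wrist_force: [-0.6, -0.1, -0.4]
opening: 0.0253
grip_force: 29.6
time_s: 18.45
ee_pos: [0.5503, -0.2341, 0.0346]
ee_rot: [2.091, 2.343, 0.001]
wrist_force: [0.2, 0.7, -0.1]
opening: 0.0254
grip_force: 29.6
time_s: 18.65
ee_pos: [0.5498, -0.2339, 0.033]
ee_rot: [2.091, 2.344, 0.0]
wrist_force: [0.4, -0.5, -0.7]
opening: 0.0254
grip_force: 29.6
```

```bash
python3 -m crank '[[[0,0,0.001],[0,0,0],-1],[[0,0,0],[0,0,0],-1]]'
python3 -m crank '[[[0,0,0.001],[0,0,0],-1],[[0,0,0],[0,0,0],-1]]'
python3 -m crank '[[[0,0,0.001],[0,0,0],-1],[[0,0,0],[0,0,0],-1]]'
```

```text
time_s: 18.85
ee_pos: [0.5496, -0.2337, 0.0316]
ee_rot: [-2.091, -2.344, 0.0]
wrist_force: [-0.2, 0.3, 0.2]
opening: 0.0251
grip_force: 29.6
time_s: 19.05
ee_pos: [0.5498, -0.2339, 0.0309]
ee_rot: [2.092, 2.344, -0.0]
wrist_force: [0.0, -0.4, 0.7]
opening: 0.0252
grip_force: 29.7
time_s: 19.25
ee_pos: [0.5499, -0.2339, 0.0309]
ee_rot: [-2.091, -2.344, 0.0]
wrist_force: [-2.8, 2.0, 6.4]
opening: 0.0253
grip_force: 30.2
```

```bash
python3 -m crank '[[[0,0,0],[0,0,0],-0.35],[[0,0,0],[0,0,0],-0.25],[[0,0,0],[0,0,0],-0.1],[[0,0,0],[0,0,0],0.1],[[0,0,0],[0,0,0],0.3],[[0,0,0],[0,0,0],0.6],[[0,0,0],[0,0,0],1],[[0,0,0],[0,0,0],1],[[0,0,0],[0,0,0],1],[[0,0,-0.01],[0,0,0],1],[[0,0,-0.02],[0,0,0],1],[[0,0,-0.03],[0,0,0],1],[[0,0,-0.03],[0,0,0],1],[[0,0,-0.03],[0,0,0],1],[[0,0,-0.015],[0,0,0],1],[[0,0,-0.01],[0,0,0],1],[[0,0,0],[0,0,-4.3],1],[[0,0,0],[0,0,0],1]]'
python3 - <<'E'
from plan import *
rel([.5405,.178,.17],yaw=10.76)
E
```

```text
time_s: 21.05
ee_pos: [0.5492, -0.2335, 0.1743]
ee_rot: [-2.002, -2.42, 0.0]
wrist_force: [0.1, 1.0, 0.1]
opening: 0.0851
grip_force: 0.0
t 21.05 pos [ 0.5492 -0.2335  0.1743] yang 10.81 tilt [-1.e-03  6.e-04 -1.e+00] open 0.0851 shift tool [0.4059 0.0686 0.0045]
 turn tool z 0.05
```

```bash
python3 -m crank '[[[0.015,0.0049,0],[0,0,0],1],[[0.025,0.0049,0],[0,0,0],1],[[0.034,0.0049,0],[0,0,0],1],[[0.034,0.0049,0],[0,0,0],1],[[0.034,0.0049,0],[0,0,0],1],[[0.034,0.0049,0],[0,0,0],1],[[0.034,0.0049,0],[0,0,0],1],[[0.034,0.0049,0],[0,0,0],1],[[0.034,0.0049,0],[0,0,0],1],[[0.034,0.0049,0],[0,0,0],1],[[0.034,0.0049,0],[0,0,0],1],[[0.034,0.0049,0],[0,0,0],1],[[0.018,0.0049,0],[0,0,0],1],[[0.008,0.0049,0],[0,0,0],1],[[0,0,0],[0,0,0],1],[[0,0,0],[0,0,0],1]]'
python3 - <<'E'
from plan import *
rel([.5405,.178,.032],yaw=10.76)
s=env.snapshot("wrist");im=s["pixels"][:,:,::-1].copy()
cv2.imwrite("pics/w5.png",im)
print(proj(s,[.5405,.178,.095]),proj(s,[.5405,.178,.015]))
s=env.snapshot("top");im=s["pixels"][:,:,::-1].copy()
cv2.imwrite("pics/t2.png",cv2.convertScaleAbs(cv2.resize(im[150:260,60:450],None,fx=2,fy=2,interpolation=2),alpha=1.6))
E
```

```text
time_s: 22.65
ee_pos: [0.5405, 0.1774, 0.1742]
ee_rot: [-2.002, -2.42, 0.002]
wrist_force: [-0.3, -0.3, 0.6]
opening: 0.0856
grip_force: 0.0
t 22.65 pos [0.5405 0.1774 0.1742] yang 10.8 tilt [-1.2e-03 -8.0e-04 -1.0e+00] open 0.0856 shift tool [0.0006 0.0003 0.1422]
 turn tool z 0.04
[280.59998204 216.71231793] [280.35856197 189.15461824]
```

View pics/w5.png

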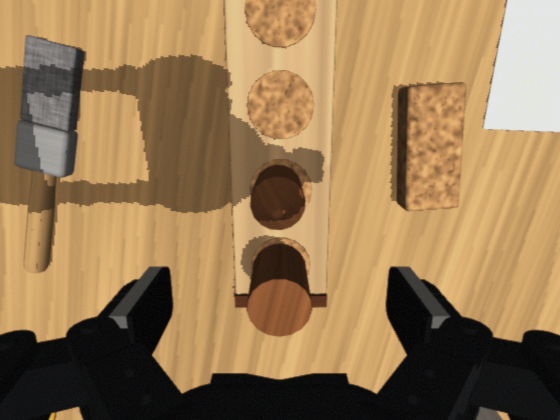

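View pics/t2.png

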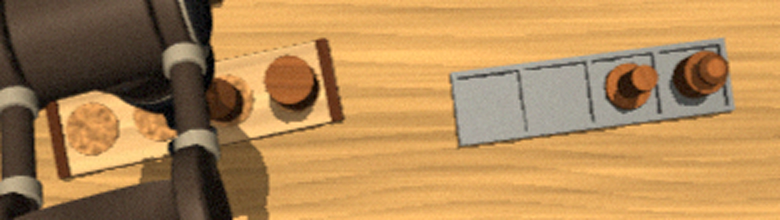

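The post (628,87) and pawn (700,73) both stand in their bays. The cone, at (278,197) in the wrist view, is where it was predicted, so I'll descend and grip.

```bash
python3 -m crank '[[[0.001,-0.001,0.02],[0,0,0],1],[[0,0,0.03],[0,0,0],1],[[0,0,0.025],[0,0,0],1],[[0,0,0.025],[0,0,0],1],[[0,0,0.02],[0,0,0],1],[[0,0,0.015],[0,0,0],1],[[0,0,0.006],[0,0,0],1],[[0,0,0.001],[0,0,0],1],[[0,0,0],[0,0,0],0.2],[[0,0,0],[0,0,0],-0.1],[[0,0,0],[0,0,0],-0.3],[[0,0,0],[0,0,0],-0.6],[[0,0,0],[0,0,0],-1],[[0,0,0],[0,0,0],-1],[[0,0,0],[0,0,0],-1],[[0,0,0],[0,0,0],-1]]' 35
python3 -m crank '[[[0,0,-0.005],[0,0,0],-1],[[0,0,-0.01],[0,0,0],-1],[[0,0,-0.02],[0,0,0],-1],[[0,0,-0.025],[0,0,0],-1],[[0,0,-0.025],[0,0,0],-1],[[0,0,-0.02],[0,0,0],-1],[[0,0,-0.015],[0,0,0],-1],[[0,0,-0.008],[0,0,0],-1],[[0,0,0],[0,0,4.3],-1],[[0,0,0],[0,0,0],-1]]'
python3 - <<'E'
from plan import *
rel([.542,-.1631,.16],yaw=6.43)
E
```

```text
time_s: 24.35
ee_pos: [0.5408, 0.179, 0.034]
ee_rot: [2.001, 2.42, 0.003]
wrist_force: [0.6, 1.0, 6.3]
opening: 0.0388
grip_force: 35.8
time_s: 25.35
ee_pos: [0.5393, 0.1786, 0.1605]
ee_rot: [-2.091, -2.344, 0.001]
wrist_force: [-0.1, 0.9, -0.3]
opening: 0.0384
grip_force: 35.3
t 25.35 pos [0.5393 0.1786 0.1605] yang 6.52 tilt [-8.e-04 -2.e-04 -1.e+00] open 0.0384 shift tool [-0.3398 -0.0361  0.0006]
 turn tool z 0.09
```

```bash
python3 -m crank '[[[-0.015,-0.003,0],[0,0,0],-1],[[-0.025,-0.003,0],[0,0,0],-1],[[-0.034,-0.003,0],[0,0,0],-1],[[-0.034,-0.003,0],[0,0,0],-1],[[-0.034,-0.003,0],[0,0,0],-1],[[-0.034,-0.003,0],[0,0,0],-1],[[-0.034,-0.003,0],[0,0,0],-1],[[-0.034,-0.003,0],[0,0,0],-1],[[-0.034,-0.003,0],[0,0,0],-1],[[-0.034,-0.003,0],[0,0,0],-1],[[-0.018,-0.003,0],[0,0,0],-1],[[-0.011,-0.003,0],[0,0,0],-1],[[0,0,0],[0,0,0],-1],[[0,0,0],[0,0,0],-1],[[0,0,0],[0,0,0],-1]]'
python3 - <<'E'
from plan import *
rel([.542,-.1631,.025],yaw=6.43)
E
```

```text
time_s: 26.85
ee_pos: [0.5424, -0.1632, 0.1605]
ee_rot: [-2.09, -2.345, -0.0]
wrist_force: [-0.1, 0.2, 0.4]
opening: 0.0389
grip_force: 35.2
t 26.85 pos [ 0.5424 -0.1632  0.1605] yang 6.58 tilt [-7.e-04  6.e-04 -1.e+00] open 0.0389 shift tool [ 0.     -0.0003  0.1355]
 turn tool z 0.15
```

```bash
python3 -m crank '[[[0,0,0.01],[0,0,0],-1],[[0,0,0.02],[0,0,0],-1],[[0,0,0.025],[0,0,0],-1],[[0,0,0.025],[0,0,0],-1],[[0,0,0.02],[0,0,0],-1],[[0,0,0.016],[0,0,0],-1],[[0,0,0.01],[0,0,0],-1],[[0,0,0.005],[0,0,0],-1],[[0,0,0.002],[0,0,0],-1],[[0,0,0],[0,0,0],-1],[[0,0,0],[0,0,0],-1]]'
python3 -m crank '[[[0,0,0.001],[0,0,0],-1],[[0,0,0],[0,0,0],-1]]'
python3 -m crank '[[[0,0,0.001],[0,0,0],-1],[[0,0,0],[0,0,0],-1]]'
```

```text
time_s: 27.95
ee_pos: [0.5435, -0.1645, 0.0287]
ee_rot: [2.09, 2.343, 0.001]
wrist_force: [-0.2, -0.8, -0.9]
opening: 0.0385
grip_force: 35.2
time_s: 28.15
ee_pos: [0.543, -0.1644, 0.0273]
ee_rot: [2.091, 2.343, 0.0]
wrist_force: [0.0, 0.2, -0.8]
opening: 0.0389
grip_force: 35.2
time_s: 28.35
ee_pos: [0.5426, -0.1642, 0.0258]
ee_rot: [-2.092, -2.344, 0.0]
wrist_force: [0.1, -0.5, -0.7]
opening: 0.0389
grip_force: 35.2
```

```bash
python3 -m crank '[[[0,0,0.001],[0,0,0],-1],[[0,0,0],[0,0,0],-1]]'
python3 -m crank '[[[0,0,0.0007],[0,0,0],-1],[[0,0,0],[0,0,0],-1]]'
```

```text
time_s: 28.55
ee_pos: [0.5428, -0.1643, 0.025]
ee_rot: [2.092, 2.344, 0.0]
wrist_force: [-0.5, 0.2, 0.6]
opening: 0.0385
grip_force: 35.4
time_s: 28.75
ee_pos: [0.5428, -0.1643, 0.025]
ee_rot: [-2.091, -2.344, 0.0]
wrist_force: [-2.7, 1.4, 5.4]
opening: 0.0386
grip_force: 35.9
```

```bash
python3 -m crank '[[[0,0,0],[0,0,0],-0.05],[[0,0,0],[0,0,0],0.05],[[0,0,0],[0,0,0],0.15],[[0,0,0],[0,0,0],0.3],[[0,0,0],[0,0,0],0.6],[[0,0,0],[0,0,0],1],[[0,0,0],[0,0,0],1],[[0,0,0],[0,0,0],1],[[0,0,-0.01],[0,0,0],1],[[0,0,-0.02],[0,0,0],1],[[0,0,-0.03],[0,0,0],1],[[0,0,-0.03],[0,0,0],1],[[0,0,-0.03],[0,0,0],1],[[0,0,-0.02],[0,0,0],1],[[0,0,-0.01],[0,0,0],1],[[0,0,0],[0,0,-4.3],1],[[0,0,0],[0,0,0],1]]'
python3 - <<'E'
from plan import *
rel([.5545,.106,.17],yaw=10.76)
E
```

```text
time_s: 30.45
ee_pos: [0.5425, -0.1641, 0.1744]
ee_rot: [2.002, 2.421, 0.0]
wrist_force: [0.2, 0.3, 0.5]
opening: 0.085
grip_force: 0.0
t 30.45 pos [ 0.5425 -0.1641  0.1744] yang 10.82 tilt [ 2.e-04 -1.e-04 -1.e+00] open 0.085 shift tool [0.2631 0.0624 0.0044]
 turn tool z 0.06
```

```bash
python3 -m crank '[[[0.015,0.0062,0],[0,0,0],1],[[0.025,0.0062,0],[0,0,0],1],[[0.033,0.0062,0],[0,0,0],1],[[0.033,0.0062,0],[0,0,0],1],[[0.033,0.0062,0],[0,0,0],1],[[0.033,0.0062,0],[0,0,0],1],[[0.033,0.0062,0],[0,0,0],1],[[0.033,0.0062,0],[0,0,0],1],[[0.017,0.0062,0],[0,0,0],1],[[0.008,0.0062,0],[0,0,0],1],[[0,0,0],[0,0,0],1],[[0,0,0],[0,0,0],1]]'
python3 - <<'E'
from plan import *
rel([.5545,.106,.03],yaw=10.76)
s=env.snapshot("wrist");a=s["pixels"][:,:,::-1].copy()
print(proj(s,[.5545,.106,.085]))
s=env.snapshot("top");b=s["pixels"][150:260,60:450,::-1]
b=cv2.convertScaleAbs(cv2.resize(b,(560,158)),alpha=1.6)
cv2.imwrite("pics/w6.png",np.vstack([a,b]))
E
```

```text
time_s: 31.65
ee_pos: [0.554, 0.1055, 0.1736]
ee_rot: [-2.002, -2.42, 0.002]
wrist_force: [-0.2, -0.0, 0.9]
opening: 0.0853
grip_force: 0.0
t 31.65 pos [0.554  0.1055 0.1736] yang 10.81 tilt [-1.1e-03 -6.0e-04 -1.0e+00] open 0.0853 shift tool [0.0005 0.0008 0.1436]
 turn tool z 0.05
[281.29179494 212.80693846]
```

View pics/w6.png

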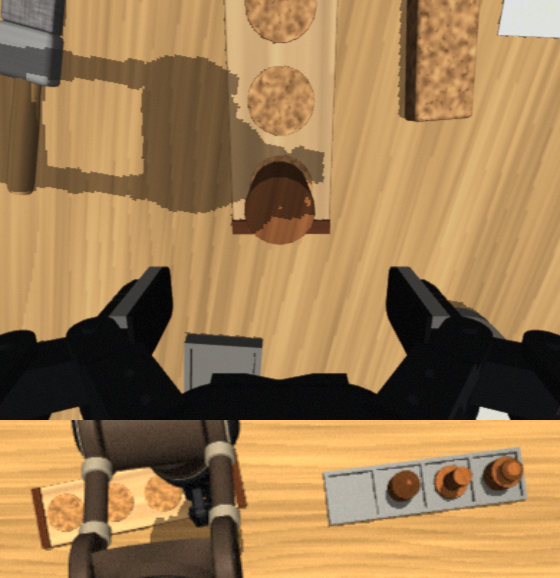

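The cone stands in its bay at (403,487). The drum top at (280,208) matches the prediction.

```bash
python3 -m crank '[[[0.002,0,0.02],[0,0,0],1],[[0,0,0.03],[0,0,0],1],[[0,0,0.025],[0,0,0],1],[[0,0,0.025],[0,0,0],1],[[0,0,0.02],[0,0,0],1],[[0,0,0.015],[0,0,0],1],[[0,0,0.006],[0,0,0],1],[[0,0,0.001],[0,0,0],1],[[0,0,0],[0,0,0],0.3],[[0,0,0],[0,0,0],0.1],[[0,0,0],[0,0,0],-0.1],[[0,0,0],[0,0,0],-0.5],[[0,0,0],[0,0,0],-1],[[0,0,0],[0,0,0],-1],[[0,0,0],[0,0,0],-1],[[0,0,0],[0,0,0],-1]]' 40
python3 -m crank '[[[0,0,-0.005],[0,0,0],-1],[[0,0,-0.01],[0,0,0],-1],[[0,0,-0.02],[0,0,0],-1],[[0,0,-0.025],[0,0,0],-1],[[0,0,-0.025],[0,0,0],-1],[[0,0,-0.02],[0,0,0],-1],[[0,0,-0.015],[0,0,0],-1],[[0,0,-0.008],[0,0,0],-1],[[0,0,0],[0,0,4.3],-1],[[0,0,0],[0,0,0],-1]]'
python3 - <<'E'
from plan import *
rel([.5341,-.0936,.16],yaw=6.43)
E
```

```text
time_s: 33.35
ee_pos: [0.5551, 0.1079, 0.0335]
ee_rot: [2.001, 2.42, 0.003]
wrist_force: [-1.2, 0.3, 5.8]
opening: 0.0471
grip_force: 41.6
time_s: 34.35
ee_pos: [0.5534, 0.1077, 0.1598]
ee_rot: [-2.091, -2.344, 0.001]
wrist_force: [0.1, -0.8, -0.8]
opening: 0.0474
grip_force: 41.3
t 34.35 pos [0.5534 0.1077 0.1598] yang 6.52 tilt [-9.e-04 -1.e-04 -1.e+00] open 0.0474 shift tool [-1.978e-01 -4.200e-02 -1.000e-04]
 turn tool z 0.09
```

```bash
python3 -m crank '[[[-0.012,-0.0052,0],[0,0,0],-1],[[-0.025,-0.0052,0],[0,0,0],-1],[[-0.034,-0.0052,0],[0,0,0],-1],[[-0.034,-0.0052,0],[0,0,0],-1],[[-0.034,-0.0052,0],[0,0,0],-1],[[-0.034,-0.0052,0],[0,0,0],-1],[[-0.017,-0.0052,0],[0,0,0],-1],[[-0.008,-0.0052,0],[0,0,0],-1],[[0,0,0],[0,0,0],-1],[[0,0,0],[0,0,0],-1],[[0,0,0],[0,0,0],-1]]'
python3 - <<'E'
from plan import *
rel([.5341,-.0936,.0245],yaw=6.43)
E
```

```text
time_s: 35.45
ee_pos: [0.5349, -0.0928, 0.1599]
ee_rot: [-2.09, -2.345, -0.0]
wrist_force: [-0.4, -0.6, -1.3]
opening: 0.0473
grip_force: 41.3
t 35.45 pos [ 0.5349 -0.0928  0.1599] yang 6.59 tilt [-3.e-04  4.e-04 -1.e+00] open 0.0473 shift tool [-0.0008 -0.0009  0.1354]
 turn tool z 0.16
```

```bash
python3 -m crank '[[[0,-0.001,0.01],[0,0,0],-1],[[0,0,0.02],[0,0,0],-1],[[0,0,0.025],[0,0,0],-1],[[0,0,0.025],[0,0,0],-1],[[0,0,0.02],[0,0,0],-1],[[0,0,0.016],[0,0,0],-1],[[0,0,0.01],[0,0,0],-1],[[0,0,0.005],[0,0,0],-1],[[0,0,0.002],[0,0,0],-1],[[0,0,0],[0,0,0],-1],[[0,0,0],[0,0,0],-1]]'
python3 -m crank '[[[0,0,0.001],[0,0,0],-1],[[0,0,0],[0,0,0],-1]]'
python3 -m crank '[[[0,0,0.001],[0,0,0],-1],[[0,0,0],[0,0,0],-1]]'
```

```text
time_s: 36.55
ee_pos: [0.5348, -0.094, 0.0279]
ee_rot: [2.091, 2.343, 0.001]
wrist_force: [-0.1, -0.1, -0.2]
opening: 0.0474
grip_force: 41.3
time_s: 36.75
ee_pos: [0.5344, -0.094, 0.0266]
ee_rot: [2.091, 2.343, 0.001]
wrist_force: [-0.5, -0.6, -1.3]
opening: 0.0474
grip_force: 41.4
time_s: 36.95
ee_pos: [0.5339, -0.0939, 0.0251]
ee_rot: [-2.092, -2.344, 0.0]
wrist_force: [0.2, 0.1, -1.7]
opening: 0.0476
grip_force: 41.3
```

```bash
python3 -m crank '[[[0,0,0.001],[0,0,0],-1],[[0,0,0],[0,0,0],-1]]'
python3 -m crank '[[[0,0,0.0007],[0,0,0],-1],[[0,0,0],[0,0,0],-1]]'
```

```text
time_s: 37.15
ee_pos: [0.5342, -0.0939, 0.0245]
ee_rot: [2.092, 2.344, -0.0]
wrist_force: [-1.4, 0.3, 2.9]
opening: 0.0473
grip_force: 41.5
time_s: 37.35
ee_pos: [0.5341, -0.0939, 0.0245]
ee_rot: [-2.091, -2.344, 0.0]
wrist_force: [-3.5, 1.5, 8.6]
opening: 0.0472
grip_force: 42.1
```

```bash
python3 -m crank '[[[0,0,0],[0,0,0],0.13],[[0,0,0],[0,0,0],0.2],[[0,0,0],[0,0,0],0.3],[[0,0,0],[0,0,0],0.5],[[0,0,0],[0,0,0],0.7],[[0,0,0],[0,0,0],1],[[0,0,0],[0,0,0],1],[[0,0,0],[0,0,0],1],[[0,0,-0.01],[0,0,0],1],[[0,0,-0.02],[0,0,0],1],[[0,0,-0.03],[0,0,0],1],[[0,0,-0.03],[0,0,0],1],[[0,0,-0.03],[0,0,0],1],[[0,0,-0.03],[0,0,0],1],[[0.03,0,-0.02],[0,0,0],1],[[0.04,0,0],[0,0,0],1],[[0.04,0,0],[0,0,0],1],[[0.04,0,0],[0,0,0],1],[[0.02,0,0],[0,0,0],1],[[0,0,0],[0,0,0],1]]'
python3 - <<'E'
from plan import *
a=env.snapshot("side")["pixels"][200:400,220:420,::-1]
b=env.snapshot("top")["pixels"][150:260,60:450,::-1]
cv2.imwrite("pics/fin.png",cv2.convertScaleAbs(np.vstack([cv2.resize(b,(700,197)),cv2.copyMakeBorder(cv2.resize(a,(400,400)),0,0,0,300,0)]),alpha=1.6))
E
```

```text
time_s: 39.35
ee_pos: [0.5142, 0.0775, 0.1941]
ee_rot: [2.087, 2.348, 0.002]
wrist_force: [0.0, -0.1, 0.4]
opening: 0.085
grip_force: 0.0
```

View pics/fin.png

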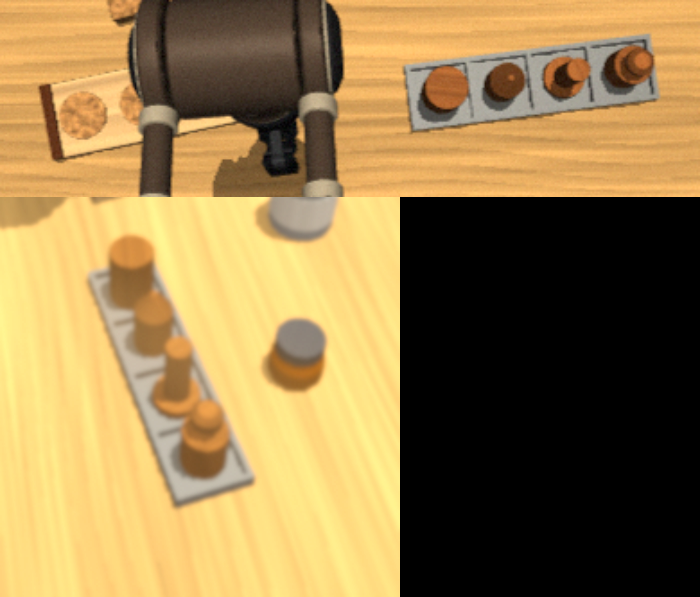

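All four parts stand upright, one per bay: drum (446,88), cone (505,82), post (568,77) and pawn (630,65).

```bash
python3 -c "
from rig import env
print(env.hand_in())"
```

```text
the job is handed in; nothing more can be done
None
```

The job is handed in after about 40 s of robot time: pawn, post, cone and drum stand upright in the tray, one per bay, in reverse order, with the gripper clear of them; the hand-in gave no verdict.

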